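# Check the slicer bed with a coating gauge

### The arm

A 6-joint arm with a two-finger parallel gripper is mounted at the origin on a cart in front of the work surface, level with it; the furniture and walls round the work are solid. World frame = base frame: x ahead of the robot, y to its left, z up, the work surface at z = 0. Lengths are in mm, angles in degrees, forces in N, time in s.
With the tool pointing down it reaches from about 250 to 800 mm from the base axis. Payload 3.9 kg.
Tool frame: the origin (TCP) lies midway between the tips of the shut fingers; the grasp point (between the pads) lies 19 mm behind it; z points along the fingers, y is the line along which they close (so a half turn about z gives the same grasp; the last joint's range is limited). The gripper opens to 85 mm and grips with 20 to 120 N. Pads are 22 mm wide; open, the fingers measure 114 mm over their backs; the gripper's body (76 mm by 85 mm) begins 54 mm behind the grasp point. The pads swing forward as they close: fully open they stand 13 mm farther back than shut.
Start: joints at [70.818, 14.897, -7.913, 67.191, 0, 90], TCP at [172.5, 495.842, 231.304] pointing down, gripper open.
Joint ranges: [-159.42, 159.42], [-47.68, 98.78], [-73.54, 78.23], [-108.79, 121.32], [-90, 84.71], [-180, 180]. Speed limits (degrees/s): [147.25, 147.25, 180, 180, 180, 180].

### API

Orientations are given as [roll, pitch, yaw] about the fixed x, y, z axes, in that order (R = Rz(yaw) Ry(pitch) Rx(roll)).
In Python, from cell import bot gives the robot as it stands. The module is installed in compiled form; this text tells all that it offers.
- The arm moves only by the tool arm_command, never from a script. Its argument "steps" is a list of rows, each an object with "slide": the shift along the tool's x, y, z each as a share of 1 m, from -1 to 1, a list of three; "roll": the turn about the tool's z as a share of pi/2 rad, from -1 to 1; "claw": the opening, from -1 (shut) to 1 (fully open). A call has 1 to 20 rows; each row is the pose to reach, as a shift and turn from the pose commanded when the call began, along the tool's axes at that moment; what a row does not reach only later rows make up. A row lasts 1/10 s, in which the tool goes at most 50 mm and 8.59 degrees, less where a joint would pass 70% of its speed; a pose out of reach is approached as far as the arm can. A call with a number of a shift or a turn outside -1 to 1 is refused whole. A call with a gripper value outside its range is refused whole. The fingers move at their own pace and stop on an object; the grip force is fixed at half the most. Time passes only in rows, so rows that repeat a pose let the fingers close. It gives the time, the measured TCP pose, the force, the opening and the grip force at its end, in the units of the state.
- bot.observe(): the state, without advancing time (a new reading comes with each control period).
- bot.grab_frame(name): name is "scene" or "top" or "wrist"; returns (picture, depth): 480x640x3 uint8, red, green, blue; 480x640 float32, mm along the optical axis (not along the pixel's ray), 0 where there is no reading.
- bot.camera_model(name): a dict with "camera_matrix" (3x3 intrinsics, pixels), "k1" (the pictures are not rectified: a ray, as slopes to the right and down, at radius r is drawn at 1 + k1 r^2 times it, then the intrinsics apply), "R" (3x3) and "t" (3): a world point X has camera coordinates R X + t; the wrist camera has in their place "T_tool_cam" (4x4, takes a point from camera to tool coordinates, whose origin is the TCP and whose axes are the flange's). Camera axes: x right, y down, z forward; pixel columns grow to the right and rows downward; lengths in mm; the calibration is good to about 2 mm. A picture is of the moment at which its call begins: read the wrist's pose just before it. camera_model takes no time and is no camera call.
- bot.close_job(): hands the job in; it is judged then, once.
Trained networks look in the newest picture that a camera, given by its name, has taken for a name from the list of things; names that differ only in an ending like _2 or _b are one class to them, and where a whole thing is asked for, a point or a joint stands for the part that bears it (a point fixed in the world has none). Each returns a list of dicts, best first, with "confidence" (0 to 1); they miss things now and then, are a little off and sometimes report something else, mostly with a low value. They report only what shows in the picture. A call takes as long as a camera call. They do not tell look-alikes from the thing itself.
- bot.find_in(query, camera): "location" ([column, row] in pixels, amid what is visible of it).
- bot.mark_of(query, camera): "location" ([column, row] in pixels: a listed point, or the origin of a listed thing).
The state is a dict: "time_s": time; "joint_pos": joint angles; "qd": joint speeds; "joint_torque": joint torques, N m; "tcp_pos": TCP position; "ee_rot": TCP orientation; "wrist_force": force on the tool from outside, world axes, zero at the start; "wrist_torque": the same for the moment, N m; "finger_gap": opening from 0.0 (shut) to 1.0 (fully open); "grip_force": force on a finger pad.
Only numpy, scipy, OpenCV 4.12 (cv2) and the standard library are available. Lean on these libraries where they do the work, as an engineer would, in place of code of your own. Each camera call takes 0.05 s, during which the arm holds its last target. There are 200 camera calls.

### The job

First turn the slicer's handwheel clockwise, letting go and re-gripping as needed, until the front edge of the sliding blade guard is level with the black lines on the side rails, which uncovers the ring mark on the sloping bed. Then take the coating gauge out of its stand and hold its spring tip on the dot in the middle of the ring, the gauge square to the sloping bed and pressed lightly so that the tip is about halfway in. Finish while holding it there, and leave the other things on the worktop where they are.

Things in the scene. Friction and masses are not known exactly. Their poses are not given: they have to be found in the camera images.
- slicer: Fixed table slicer on a grey base plate 10 mm thick. Origin on the worktop below the bed; x away from the robot, y left to the wheel, z up. The white bed (170 mm up the slope, 124 mm over the two side rails, which stand 8 mm above it) slopes up along +x at 20 degrees, from x -80 mm at height 32 mm to x 80 mm at height 90 mm. Base plate: x -86 to 90, y -65 to 160 mm.
- spot (a point): The dot (5 mm) in the middle of the dark ring mark (24 mm across) on the bed's middle line, 40 mm up the slope from the front edge, 46 mm above the worktop. The dot is under the guard at the start. Its z axis is the outward normal of the bed, its x axis points up the slope, y along the bed's width to the left.
- line (a point): Middle between the two short black lines (3 mm wide) across the rail tops, 65 mm up the slope, 9 mm off the bed; axes as spot.
- guard_edge (a point): Middle of the front edge of the steel blade guard (flat plate 100 x 100 mm with an upstanding front lip, its top 13 mm off the bed), which slides up and down the slope between the rails; axes as spot. Right when it coincides with line.
- wheel (a joint): Angle of the handwheel in rad, on an upright axis; grows clockwise seen from above, and moves the guard up the slope 15 mm per rad. Range 0 to 4.2; it starts between 0 and 0.9; at 3.0 the guard edge is at the line. Stiff enough to stay where it is left (0.06 N m friction).
- wheel_grip (a point): On the wheel's axis inside its grip bar, 77 mm above the worktop, at slicer y 125 mm. Black disc 60 mm across, top at 55 mm; on it an upright bar 52 mm long, 14 wide, 30 high (top at 85 mm). Turns with the wheel: x along the bar, z up; at joint 0 the bar lies along the slicer's x. A white dash marks the bar's +x end. The bed's rail is 63 mm right of the axis.
- stand: Fixed grey block 66 x 66 x 60 mm with an upright 17 mm hole through its middle; origin on the worktop under the hole.
- gauge: Loose pen-type gauge, about 130 g, upright in the stand, tip down. Origin on its axis in the underside of the round collar (36 mm across, 8 thick) that rests on the stand's top. z away from the tip. Above it a square black grip 26 x 26 mm, sides along x and y, from 7 to 79 mm, then a button to 84 mm. Below it a nose 14 mm across, 34 long, then the spring tip to 50 mm. Lift 55 mm to clear.
- tip (a point): End of the gauge's spring tip (10 mm across, flat), 50 mm below the gauge's origin when the spring is out.
- plunger (a joint): How far the spring tip is pushed into the gauge, in m: 0 out, 0.012 fully in, 0.006 halfway. Spring: about 0.6 N at the first touch, 2.4 N halfway, 4.2 N fully in.
- lemon: Loose lemon, about 78 x 55 x 56 mm, a bystander.
- pen: Loose pen, 145 mm long, near the front edge, a bystander.
- salt: Loose salt shaker, 44 mm across and 90 mm high, a bystander.
- cup: Loose white espresso cup, 64 x 91 x 50 mm, near the front edge, a bystander.
- spoon: Loose teaspoon with red handle, 132 mm long, a bystander.
There are look-alikes about, which are no part of the job. Leave any red look-alike of the gauge alone.

How it is judged:
By the outcome, as a careful person would: the job done as asked, in the order asked, and still so for the second after the job is handed in, while the arm keeps its last pose, push and grip.
It also fails if it takes over 67 s, if anything falls off the work surface, if the arm or the gripper's body presses on something with over 40 N, if the wrist force passes 120 N, or if a joint passes its speed limit or range.

## Working session

There is one attempt and no reset: what is moved stays moved. The work goes in short steps, Python scripts to look and compute and a tool call to move; the robot and the scene stay as the last step left them, time stands still between calls to the robot, and variables do not carry over. Pictures are saved under pics/ and viewed, at most 10 in all, crops included, and the job is handed in when it is done.

Besides the shell and the picture viewer there is one more tool, called after "Call:" as a command line: name --argument value ..., lists and objects as JSON in quotes. arm_command: Moves the arm, as the interface text tells. Shift numbers are shares of 1 m and turn numbers shares of pi/2 rad, none past 1 either way. Its arguments: {"type":"object","properties":{"steps":{"type":"array"}},"required":["steps"]}

```bash
mkdir -p pics
cat > h.py <<'E'
import numpy as np, cv2
from cell import bot
from scipy.spatial.transform import Rotation as Ro
def toolT():
    s=bot.observe(); T=np.eye(4); T[:3,:3]=Ro.from_euler('xyz',s['ee_rot'],degrees=True).as_matrix(); T[:3,3]=s['tcp_pos']; return T
def camT(name):
    m=bot.camera_model(name)
    if 'R' in m:
        T=np.eye(4);T[:3,:3]=m['R'];T[:3,3]=m['t'];return m,np.linalg.inv(T)
    return m,toolT()@np.array(m['T_tool_cam'])
def ray(name,px):
    m,T=camT(name);K=np.array(m['camera_matrix'])
    d=np.array([(px[0]-K[0,2])/K[0,0],(px[1]-K[1,2])/K[1,1]]);u=d.copy()
    for _ in range(20):u=d/(1+m['k1']*(u@u))
    return T[:3,3],T[:3,:3]@np.r_[u,1]
def atz(name,px,z):
    o,d=ray(name,px);return o+d*(z-o[2])/d[2]
def atd(name,px,dep):
    o,d=ray(name,px);return o+d*dep
def proj(name,X):
    m,T=camT(name);c=np.linalg.inv(T)@np.r_[X,1];u=c[:2]/c[2];u=u*(1+m['k1']*(u@u));K=np.array(m['camera_matrix']);return (K@np.r_[u,1])[:2]
def snap(name,fn=None):
    p,d=bot.grab_frame(name)
    if fn: cv2.imwrite('pics/'+fn,p[:,:,::-1])
    return p,d
E
python3 - <<'E'
from h import *
np.set_printoptions(precision=1,suppress=True)
print(bot.observe())
for c in ['top','scene']:
    p,d=snap(c,c+'1.png')
    print(c,camT(c)[1][:3,3])
    Z={'slicer':0,'wheel_grip':77,'gauge':60,'stand':0,'guard_edge':50,'line':63,'spot':46,'tip':10,'salt':0,'cup':0,'lemon':28}
    for q in Z:
        if c=='scene' and q in('salt','cup','lemon'):continue
        for r in bot.mark_of(q,c)[:3]: print(q,np.array(r['location']),round(r['confidence'],2),atz(c,r['location'],Z[q]))
E
```

```text
{'time_s': 0.0, 'joint_pos': array([70.8, 14.9, -8. , 67.2,  0. , 90. ]), 'qd': array([ 0. ,  0.1, -0.1, -0. , -0. , -0.1]), 'joint_torque': array([  0. , -40.6,  25.4,   0. ,   0. ,  -0. ]), 'tcp_pos': array([172.3, 495.2, 230.5]), 'ee_rot': array([-179.9,   -0. ,  160.8]), 'wrist_force': array([-0.8,  0.1,  0.4]), 'wrist_torque': array([ 0. , -0.1,  0. ]), 'grip_force': 0.0, 'finger_gap': 0.9977371681409924}
top [402.3  -2.2 935.9]
slicer [289.8 249.8] 0.8 [516.2  27.9   0. ]
wheel_grip [219.  247.7] 0.63 [508.9 150.8  77. ]
wheel_grip [362.1 325.8] 0.36 [ 375.1 -102.8   77. ]
gauge [418.8 253.1] 0.95 [ 505.9 -208.9   60. ]
gauge [425.  352.7] 0.7 [ 328.3 -216.6   60. ]
gauge [431.2 306.4] 0.59 [ 409.8 -229.5   60. ]
stand [408.3 258.1] 0.83 [ 502.9 -202.3    0. ]
guard_edge [293.9 277.9] 0.62 [458.9  17.9  50. ]
line [292.8 254.3] 0.96 [500.4  20.3  63. ]
spot [293.5 269.3] 0.66 [474.8  19.   46. ]
tip [294.2 282.2] 0.47 [453.3  18.2  10. ]
salt [361.1 177.2] 0.95 [ 663.3 -110.9    0. ]
salt [219.2 247.9] 0.48 [518.1 164.1   0. ]
cup [361.3 326.3] 0.8 [ 371.7 -110.3    0. ]
lemon [313.9 156.9] 0.72 [694.4 -16.2  28. ]
scene [  33.7 -537.7  749.1]
slicer [321.4 257.5] 0.58 [523.8  24.    0. ]
wheel_grip [276.8 204. ] 0.72 [508.7 140.4  77. ]
gauge [403.7 305.5] 0.77 [ 510.7 -200.9   60. ]
gauge [375.5 354.3] 0.71 [ 404.4 -237.5   60. ]
gauge [330.6 378. ] 0.63 [ 323.6 -221.7   60. ]
stand [399.2 333. ] 0.81 [ 499.6 -208.3    0. ]
stand [275.3 206. ] 0.68 [556.2 214.8   0. ]
guard_edge [293.2 256.6] 0.72 [453.7  24.1  50. ]
line [308.6 238.9] 0.65 [498.   30.5  63. ]
spot [303.4 251.8] 0.66 [478.7  24.1  46. ]
spot [398.  331.8] 0.26 [ 471.4 -225.5   46. ]
spot [220.3 268.8] 0.26 [335.2  94.5  46. ]
tip [334.7 395.2] 0.5 [ 328.  -226.5   10. ]
tip [370.4 373.8] 0.36 [ 397.7 -236.7   10. ]
```

View pics/top1.png

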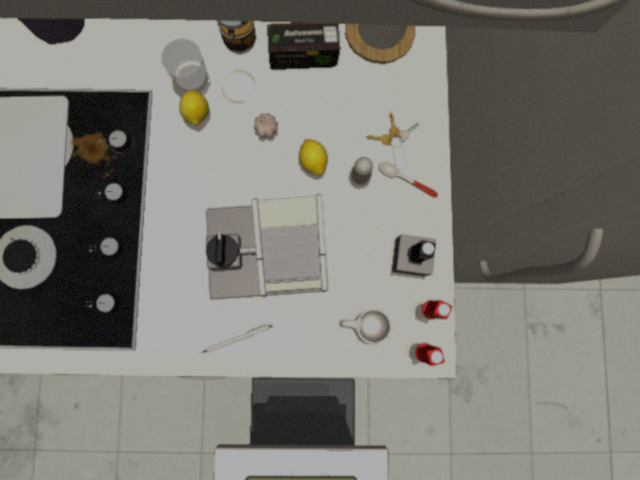

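View pics/scene1.png

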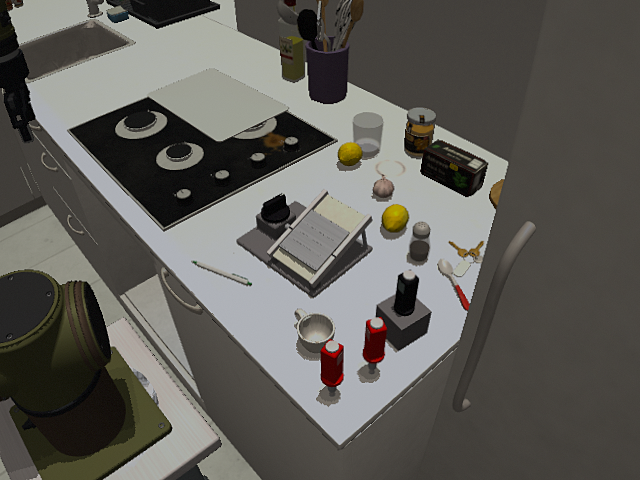

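The top view shows the slicer at about (290,248), the wheel at (222,250), and the black gauge in its stand at (420,252). The red look-alikes are at (437,309) and (430,354). I'll move over the wheel for a close look.

Call:
arm_command --steps '[{"slide": [-0.43, -0.215, -0.03], "roll": 0, "claw": 1}, {"slide": [-0.43, -0.215, -0.03], "roll": 0, "claw": 1}, {"slide": [-0.43, -0.215, -0.03], "roll": 0, "claw": 1}, {"slide": [-0.43, -0.215, -0.03], "roll": 0, "claw": 1}, {"slide": [-0.43, -0.215, -0.03], "roll": 0, "claw": 1}, {"slide": [-0.43, -0.215, -0.03], "roll": 0, "claw": 1}, {"slide": [-0.43, -0.215, -0.03], "roll": 0, "claw": 1}, {"slide": [-0.43, -0.215, -0.03], "roll": 0, "claw": 1}, {"slide": [-0.43, -0.215, -0.03], "roll": 0, "claw": 1}, {"slide": [-0.43, -0.215, -0.03], "roll": 0, "claw": 1}, {"slide": [-0.43, -0.215, -0.03], "roll": 0, "claw": 1}, {"slide": [-0.43, -0.215, -0.03], "roll": 0, "claw": 1}, {"slide": [-0.43, -0.215, -0.03], "roll": 0, "claw": 0.5}, {"slide": [-0.43, -0.215, -0.03], "roll": 0, "claw": 0.2}]'

```text
time_s: 2.45
tcp_pos: [507.0, 152.4, 261.3]
ee_rot: [-180.0, -0.0, 160.9]
wrist_force: [0.5, -0.0, 0.2]
finger_gap: 0.694
grip_force: 0.0
```

Run:
```python
from h import *
np.set_printoptions(precision=1,suppress=True)
print(bot.observe())
c='wrist';p,d=snap(c,'w1.png');print(camT(c)[1])
Z={'slicer':0,'wheel_grip':77,'guard_edge':50,'line':63,'spot':46}
for q in Z:
    for r in bot.mark_of(q,c)[:2]:
        px=np.array(r['location']);dd=d[int(px[1]),int(px[0])];print(q,px,round(r['confidence'],2),atz(c,px,Z[q]),atd(c,px,dd))
```

```text
{'time_s': 2.45, 'joint_pos': array([16.7, 14.7, -3.6, 71.7,  0. , 35.8]), 'qd': array([ 0.2, -0.1,  0.2, -0.1, -0.1, -0. ]), 'joint_torque': array([ -0.4, -40.6,  25.9,  -0. ,  -0. ,   0. ]), 'tcp_pos': array([507. , 152.4, 261.3]), 'ee_rot': array([-180. ,   -0. ,  160.9]), 'wrist_force': array([ 0.5, -0. ,  0.2]), 'wrist_torque': array([-0., -0.,  0.]), 'grip_force': 0.0, 'finger_gap': 0.6937591700571275}
[[  0.3   0.9   0.3 437.8]
 [  0.9  -0.3  -0.1 176.2]
 [ -0.    0.3  -1.  404.4]
 [  0.    0.    0.    1. ]]
slicer [218.7 242.7] 0.74 [515.9  27.1   0. ] [502.7  52.2  68.2]
wheel_grip [  7.  309.7] 0.19 [ 495.7 -183.9   77. ] [ 496.6 -189.5   72. ]
guard_edge [177.6 204.9] 0.87 [456.1  21.8  50. ] [455.9  23.   52.8]
guard_edge [189.  224.6] 0.29 [478.6  24.1  50. ] [478.   26.3  55.1]
line [191.6 246.2] 0.83 [498.5  22.6  63. ] [498.7  22.2  62.2]
spot [185.5 222.4] 0.72 [475.9  19.7  46. ] [474.8  24.1  56.2]
spot [ 55.3 168.6] 0.61 [381.7 -81.7  46. ] [382.  -80.4  47.8]
```

View pics/w1.png

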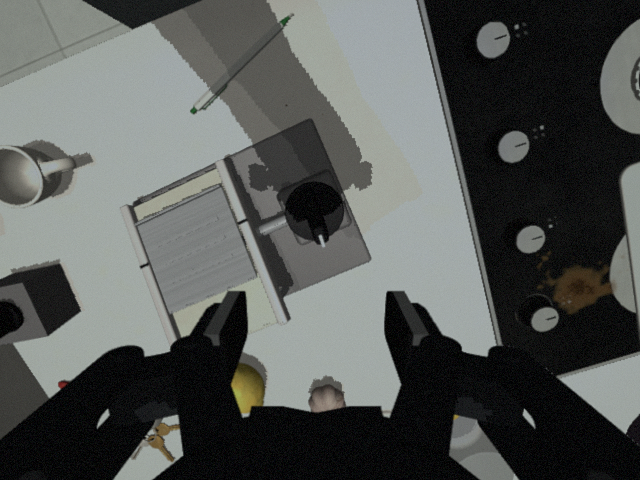

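The wrist view shows the slicer with the wheel disc at about (315,212). The bar's white dash is at (322,240), towards the far side. I'll measure the pose from the depth image.

```bash
cat >> h.py <<'E'
def cloud(name,d):
    m,T=camT(name);K=np.array(m['camera_matrix']);v,u=np.mgrid[0:480,0:640]
    pts=np.stack([u,v],-1).reshape(-1,1,2).astype(np.float64)
    n=cv2.undistortPoints(pts,K,np.array([m['k1'],0,0,0.])).reshape(480,640,2)
    X=np.concatenate([n,np.ones((480,640,1))],-1)*d[...,None]
    X=X@T[:3,:3].T+T[:3,3];X[d<=0]=np.nan;return X
E
python3 - <<'E'
from h import *
np.set_printoptions(precision=1,suppress=True)
c='wrist';p,d=snap(c);X=cloud(c,d);g=p.astype(int).sum(2)
sub=np.zeros((480,640),bool);sub[150:275,260:370]=True
w=np.abs(X[...,0]-515)<60
bar=sub&(X[...,2]>80)&(X[...,2]<92)
B=X[bar];print('bar n',len(B),B.mean(0),cv2.minAreaRect(B[:,:2].astype(np.float32)))
disc=sub&(X[...,2]>50)&(X[...,2]<59)&(g<150)
D=X[disc];print('disc',len(D),D.mean(0),cv2.minEnclosingCircle(D[:,:2].astype(np.float32)))
h=cv2.fitEllipse(cv2.convexHull(D[:,:2].astype(np.float32)));print('ell',h)
base=(X[...,2]>6)&(X[...,2]<15)&(np.abs(X[...,0]-515)<130)&(X[...,1]>-80)&(X[...,1]<230)
E_=X[base];print('base',len(E_),cv2.minAreaRect(E_[:,:2].astype(np.float32)))
# left base edge: max y per x bin; front: min x per y bin
xs=[];ys=[]
for a in range(440,600,5):
    s=E_[(E_[:,0]>=a)&(E_[:,0]<a+5)]
    if len(s)>5: xs.append(a+2.5);ys.append(np.percentile(s[:,1],98))
print(np.polyfit(xs,ys,1),np.c_[xs,ys][::4])
xs=[];ys=[]
for a in range(80,185,5):
    s=E_[(E_[:,1]>=a)&(E_[:,1]<a+5)]
    if len(s)>5: xs.append(a+2.5);ys.append(np.percentile(s[:,0],2))
print(np.polyfit(xs,ys,1),np.c_[xs,ys][::4])
# rails: bed frame points above bed
print('at',X[245,322],X[212,315],p[240,322])
for col in (0,1):pass
wh=sub&(g>480)&(X[...,2]>76);print('white',X[wh].mean(0) if wh.any() else None,wh.sum())
E
```

```text
bar n 880 [508.  146.5  84.6] ((524.5774536132812, 129.97137451171875), (44.02220916748047, 95.55785369873047), 41.944889068603516)
disc 1848 [504.2 151.4  55.4] ((510.17596435546875, 133.3565216064453), 46.91164016723633)
ell ((507.58990478515625, 134.7623291015625), (60.746559143066406, 95.53955841064453), 6.621025562286377)
base 11037 ((515.21728515625, 73.55026245117188), (176.36611938476562, 224.10565185546875), 4.930244445800781)
[  0. 165.] [[442.5 177.5]
 [462.5 178.8]
 [482.5 182.3]
 [502.5 183.7]
 [522.5 185.6]
 [542.5 187.3]
 [562.5 187. ]
 [582.5 189.4]]
[  0.  424.3] [[ 82.5 428.4]
 [102.5 427.2]
 [122.5 424.6]
 [142.5 422.7]
 [162.5 421.5]
 [182.5 459.6]]
at [533.5 148.9  86.2] [501.7 153.   85.9] [169 176 175]
white [536.1 101.6  81.4] 107
```

Run:
```python
from h import *
np.set_printoptions(precision=1,suppress=True)
c='wrist';p,d=snap(c);X=cloud(c,d);g=p.astype(int).sum(2)
r=np.hypot(X[...,0]-506.6,X[...,1]-150.6)
for lo in (80,83):
    B=X[(r<34)&(X[...,2]>lo)&(X[...,2]<89)];m=cv2.minAreaRect(B[:,:2].astype(np.float32));print(len(B),B.mean(0),m)
    u,s,v=np.linalg.svd(B[:,:2]-B[:,:2].mean(0),full_matrices=False);print(np.degrees(np.arctan2(v[0,1],v[0,0])))
    q=(B[:,:2]-B[:,:2].mean(0))@v.T;print(np.percentile(q,[1,99],axis=0))
D=X[(r<36)&(X[...,2]>52)&(X[...,2]<58)];print('disc',cv2.fitEllipse(cv2.convexHull(D[:,:2].astype(np.float32))))
wh=(r<34)&(g>400)&(X[...,2]>80);print('white',X[wh].mean(0),wh.sum())
R=Ro.from_euler('z',4.93,degrees=True).as_matrix()
for n,a in dict(line=(-80+65*.9397-9*.342,0,32+65*.342+9*.94),spot=(-42.4,0,45.7),wheel=(0,125,77)).items():
    W=np.array([517.3,26.05,0])+R@a;print(n,W,proj(c,W))
```

```text
821 [505.9 150.5  84.8] ((507.67181396484375, 150.17446899414062), (54.00702667236328, 14.09325885772705), 0.034206680953502655)
0.06442688600378509
[[-24.6  -6.6]
 [ 26.6   7. ]]
730 [506.4 150.4  85.1] ((507.90765380859375, 150.42510986328125), (13.424105644226074, 53.521324157714844), 89.66227722167969)
0.14902166095483477
[[-24.4  -6.2]
 [ 26.3   6.4]]
disc ((506.52178955078125, 150.2650146484375), (58.97211456298828, 59.29853057861328), 15.107240676879883)
white [525.7 148.7 106.3] 39
line [495.4  24.2  62.7] [192.  242.5]
spot [475.1  22.4  45.7] [187.7 220.6]
wheel [506.6 150.6  77. ] [314.3 215.5]
```

Call:
arm_command --steps '[{"slide": [0, 0, 0], "roll": -1, "claw": 0}, {"slide": [0, 0, 0], "roll": -1, "claw": 0}, {"slide": [0, 0, 0], "roll": -1, "claw": 0}, {"slide": [0, 0, 0], "roll": -1, "claw": 0}, {"slide": [0, 0, 0], "roll": -1, "claw": 0}, {"slide": [0, 0, 0], "roll": -1, "claw": 0}, {"slide": [0, 0, 0], "roll": -1, "claw": 0}, {"slide": [0, 0, 0], "roll": -1, "claw": 0}, {"slide": [0, 0, 0], "roll": -1, "claw": 0}, {"slide": [0, 0, 0], "roll": -1, "claw": 0}, {"slide": [0, 0, 0], "roll": -1, "claw": 0}]'

```text
time_s: 3.95
tcp_pos: [508.0, 151.5, 261.3]
ee_rot: [180.0, -0.0, -108.9]
wrist_force: [0.5, 0.6, -0.8]
finger_gap: 0.499
grip_force: 0.0
```

Call:
arm_command --steps '[{"slide": [0, 0, 0], "roll": -1, "claw": 0}, {"slide": [0, 0, 0], "roll": -1, "claw": 0}, {"slide": [0, 0, 0], "roll": -1, "claw": 0}, {"slide": [0, 0, 0], "roll": -1, "claw": 0}, {"slide": [0, 0, 0], "roll": -1, "claw": 0}, {"slide": [0, 0, 0], "roll": -1, "claw": 0}, {"slide": [0, 0, 0], "roll": -1, "claw": 0}, {"slide": [0, 0, 0], "roll": -1, "claw": 0}, {"slide": [0, 0, 0], "roll": -1, "claw": 0}, {"slide": [0, 0, 0], "roll": -1, "claw": 0}, {"slide": [0, 0, 0], "roll": -1, "claw": 0}]'

```text
time_s: 5.05
tcp_pos: [508.0, 151.5, 261.3]
ee_rot: [180.0, 0.0, -18.9]
wrist_force: [-0.5, 0.2, 0.1]
finger_gap: 0.498
grip_force: 0.0
```

Call:
arm_command --steps '[{"slide": [0, 0, 0], "roll": -0.213, "claw": 0}, {"slide": [0, 0, 0], "roll": -0.213, "claw": 0}, {"slide": [0, 0, 0], "roll": -0.213, "claw": 0}, {"slide": [0, 0, 0], "roll": -0.213, "claw": 0}, {"slide": [0, 0, 0], "roll": -0.213, "claw": 0}]'

```text
time_s: 5.55
tcp_pos: [508.0, 151.5, 261.3]
ee_rot: [180.0, 0.0, -0.1]
wrist_force: [-0.5, 0.9, 0.1]
finger_gap: 0.496
grip_force: 0.0
```

Run:
```python
from h import *
np.set_printoptions(precision=2,suppress=True)
s=bot.observe();print(s['tcp_pos'],s['ee_rot'],s['joint_pos'],s['finger_gap'])
c='wrist';p,d=snap(c);X=cloud(c,d)
r=np.hypot(X[...,0]-506.6,X[...,1]-150.6)
B=X[(r<34)&(X[...,2]>82)&(X[...,2]<89)];print(len(B),B.mean(0),cv2.minAreaRect(B[:,:2].astype(np.float32)))
D=X[(r<36)&(X[...,2]>52)&(X[...,2]<58)];print('disc',cv2.fitEllipse(cv2.convexHull(D[:,:2].astype(np.float32))))
```

```text
[507.98 151.47 261.27] [180.     0.    -0.07] [  16.6    14.79   -3.57   71.65    0.   -163.33] 0.4955499469763974
780 [507.74 150.47  84.89] ((507.8054504394531, 150.1892852783203), (13.140066146850586, 53.14832305908203), 89.85770416259766)
disc ((506.5699157714844, 150.45396423339844), (58.83241653442383, 59.34062194824219), 174.0889434814453)
```

Call:
arm_command --steps '[{"slide": [-0.001, 0.001, 0.15], "roll": 0, "claw": 0}, {"slide": [-0.001, 0.001, 0.15], "roll": 0, "claw": 0}, {"slide": [-0.001, 0.001, 0.15], "roll": 0, "claw": 0}, {"slide": [-0.001, 0.001, 0.175], "roll": 0, "claw": 0}, {"slide": [-0.001, 0.001, 0.2], "roll": 0, "claw": 0}, {"slide": [-0.001, 0.001, 0.2], "roll": 0, "claw": 0}, {"slide": [-0.001, 0.001, 0.2], "roll": 0, "claw": -1}, {"slide": [-0.001, 0.001, 0.2], "roll": 0, "claw": -1}, {"slide": [-0.001, 0.001, 0.2], "roll": 0, "claw": -1}, {"slide": [-0.001, 0.001, 0.2], "roll": 0, "claw": -1}, {"slide": [-0.001, 0.001, 0.2], "roll": 0, "claw": -1}, {"slide": [-0.001, 0.001, 0.2], "roll": 0, "claw": -1}, {"slide": [-0.001, 0.001, 0.2], "roll": 0, "claw": -1}]'

```text
time_s: 6.9
tcp_pos: [508.4, 150.5, 63.1]
ee_rot: [-180.0, -0.2, -0.0]
wrist_force: [-0.5, -3.4, 7.0]
finger_gap: 0.153
grip_force: 60.2
```

Call:
arm_command --steps '[{"slide": [0, 0, 0], "roll": 0.09, "claw": -1}, {"slide": [0, 0, 0], "roll": 0.18, "claw": -1}, {"slide": [0, 0, 0], "roll": 0.26, "claw": -1}, {"slide": [0, 0, 0], "roll": 0.34, "claw": -1}, {"slide": [0, 0, 0], "roll": 0.42, "claw": -1}, {"slide": [0, 0, 0], "roll": 0.5, "claw": -1}, {"slide": [0, 0, 0], "roll": 0.58, "claw": -1}, {"slide": [0, 0, 0], "roll": 0.66, "claw": -1}, {"slide": [0, 0, 0], "roll": 0.74, "claw": -1}, {"slide": [0, 0, 0], "roll": 0.82, "claw": -1}, {"slide": [0, 0, 0], "roll": 0.9, "claw": -1}, {"slide": [0, 0, 0], "roll": 0.9, "claw": -1}, {"slide": [0, 0, 0], "roll": 0.9, "claw": -1}]'

```text
time_s: 8.2
tcp_pos: [508.0, 149.8, 63.0]
ee_rot: [-179.9, -0.1, -81.1]
wrist_force: [-1.7, -3.1, 9.0]
finger_gap: 0.153
grip_force: 60.4
```

Run:
```python
from h import *
np.set_printoptions(precision=2,suppress=True)
s=bot.observe();print(s['tcp_pos'],s['ee_rot'],s['wrist_force'],s['wrist_torque'],s['joint_pos'])
for c in('top','wrist','scene'):
    p,d=snap(c)
    for q,z in(('guard_edge',60),('line',63)):
        for r in bot.mark_of(q,c)[:1]:print(c,q,r,atz(c,r['location'],z))
```

```text
[507.97 149.84  63.04] [-179.85   -0.09  -81.06] [-1.7  -3.1   9.01] [-0.84  0.28 -0.04] [ 16.5   22.65 -23.69  43.53  -0.11 -82.44]
top guard_edge {'location': [289.0, 268.4], 'confidence': 0.96} [475.18  26.82  60.  ]
top line {'location': [290.8, 256.6], 'confidence': 0.59} [496.24  23.87  63.  ]
scene guard_edge {'location': [301.7, 248.5], 'confidence': 0.72} [473.21  21.82  60.  ]
scene line {'location': [310.2, 242.0], 'confidence': 0.93} [494.63  21.97  63.  ]
```

Call:
arm_command --steps '[{"slide": [0, 0, 0], "roll": 0.09, "claw": -1}, {"slide": [0, 0, 0], "roll": 0.18, "claw": -1}, {"slide": [0, 0, 0], "roll": 0.26, "claw": -1}, {"slide": [0, 0, 0], "roll": 0.34, "claw": -1}, {"slide": [0, 0, 0], "roll": 0.42, "claw": -1}, {"slide": [0, 0, 0], "roll": 0.5, "claw": -1}, {"slide": [0, 0, 0], "roll": 0.58, "claw": -1}, {"slide": [0, 0, 0], "roll": 0.66, "claw": -1}, {"slide": [0, 0, 0], "roll": 0.74, "claw": -1}, {"slide": [0, 0, 0], "roll": 0.82, "claw": -1}, {"slide": [0, 0, 0], "roll": 0.9, "claw": -1}, {"slide": [0, 0, 0], "roll": 0.94, "claw": -1}, {"slide": [0, 0, 0], "roll": 0.94, "claw": -1}, {"slide": [0, 0, 0], "roll": 0.94, "claw": -1}]'

```text
time_s: 10.05
tcp_pos: [507.3, 150.2, 63.0]
ee_rot: [-180.0, 0.1, -165.6]
wrist_force: [-3.3, -2.2, 9.9]
finger_gap: 0.148
grip_force: 60.6
```

Run:
```python
from h import *
np.set_printoptions(precision=2,suppress=True)
s=bot.observe();print(s['tcp_pos'],s['ee_rot'],s['wrist_force'],s['wrist_torque'],s['joint_pos'])
ims=[]
for c in('top','wrist','scene'):
    p,d=snap(c)
    for q,z in(('guard_edge',60),('line',63)):
        for r in bot.mark_of(q,c)[:1]:print(c,q,r,atz(c,r['location'],z))
    ims.append(cv2.resize({'top':p[190:300,200:340],'wrist':p,'scene':p[180:300,230:390]}[c],None,fx=1 if c=='wrist' else 2.5,fy=1 if c=='wrist' else 2.5)[:,:,::-1])
a,b=ims[0],ims[2];H=max(a.shape[0],b.shape[0]);o=np.zeros((H,a.shape[1]+b.shape[1],3),np.uint8);o[:a.shape[0],:a.shape[1]]=a;o[:b.shape[0],a.shape[1]:]=b
cv2.imwrite('pics/g1.png',o)
```

```text
[507.27 150.19  63.03] [-179.96    0.08 -165.64] [-3.28 -2.23  9.91] [-0.58  0.65 -0.09] [ 16.52  22.64 -23.71  43.57  -0.05   2.16]
top guard_edge {'location': [292.3, 258.5], 'confidence': 0.78} [493.15  21.2   60.  ]
top line {'location': [289.7, 254.4], 'confidence': 0.65} [500.19  25.92  63.  ]
wrist guard_edge {'location': [27.1, 213.8], 'confidence': 0.97} [497.17  21.23  60.  ]
wrist line {'location': [30.6, 212.2], 'confidence': 0.91} [494.85  24.98  63.  ]
scene guard_edge {'location': [308.1, 241.0], 'confidence': 0.84} [495.51  29.23  60.  ]
scene line {'location': [307.8, 239.0], 'confidence': 0.57} [496.71  31.36  63.  ]
```

View pics/g1.png

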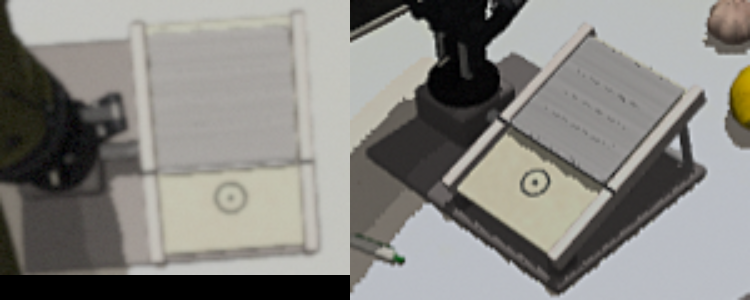

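The ring and dot are uncovered at about (231,198) in the crop, and the guard's edge is about at the lines. I'll add the last bit of turn, let go and check from above.

Call:
arm_command --steps '[{"slide": [0, 0, 0], "roll": 0.014, "claw": -1}, {"slide": [0, 0, 0], "roll": 0.014, "claw": -1}, {"slide": [0, 0, 0], "roll": 0.014, "claw": -1}, {"slide": [0, 0, 0], "roll": 0.014, "claw": 0}, {"slide": [0, 0, 0], "roll": 0.014, "claw": 0}, {"slide": [0, 0, 0], "roll": 0.014, "claw": 0}, {"slide": [0, 0, 0], "roll": 0.014, "claw": 0}, {"slide": [0, 0, -0.05], "roll": 0.014, "claw": 0}, {"slide": [0, 0, -0.1], "roll": 0.014, "claw": 0}, {"slide": [0, 0, -0.15], "roll": 0.014, "claw": 0}, {"slide": [0, 0, -0.2], "roll": 0.014, "claw": 0}, {"slide": [0.0, 0.09, -0.2], "roll": 0.014, "claw": 0.5}, {"slide": [0.0, 0.09, -0.2], "roll": 0.014, "claw": 0.5}, {"slide": [0.0, 0.09, -0.2], "roll": 0.014, "claw": 0.5}, {"slide": [0.0, 0.09, -0.2], "roll": 0.014, "claw": 0.5}]'

```text
time_s: 12.0
tcp_pos: [484.2, 238.3, 261.0]
ee_rot: [-180.0, -0.0, -166.8]
wrist_force: [0.1, -0.9, 0.2]
finger_gap: 0.753
grip_force: 0.0
```

Run:
```python
from h import *
np.set_printoptions(precision=2,suppress=True)
s=bot.observe();print(s['tcp_pos'],s['ee_rot'],s['joint_pos'])
c='wrist';p,d=snap(c)
for q,z in(('guard_edge',60),('line',63),('spot',46),('wheel_grip',77)):
    for r in bot.mark_of(q,c)[:1]:print(c,q,r,atz(c,r['location'],z))
X=cloud(c,d);r=np.hypot(X[...,0]-506.6,X[...,1]-150.6)
B=X[(r<34)&(X[...,2]>82)&(X[...,2]<89)];print(len(B),B.mean(0),cv2.minAreaRect(B[:,:2].astype(np.float32)))
S=proj(c,np.array([485,24,55]));u,v=int(S[0]),int(S[1]);print(u,v)
k=p[max(0,v-70):v+80,max(0,u-100):u+100]
print(max(0,u-100),max(0,v-70))
cv2.imwrite('pics/g2.png',cv2.resize(k,None,fx=3.9,fy=3.9,interpolation=cv2.INTER_CUBIC)[:,:,::-1])
```

```text
[484.2  238.29 260.99] [-179.97   -0.03 -166.75] [26.22 15.78 -2.24 72.02 -0.02 12.97]
wrist guard_edge {'location': [95.6, 177.7], 'confidence': 0.69} [498.69  21.89  60.  ]
wrist line {'location': [99.2, 176.2], 'confidence': 0.89} [495.71  26.73  63.  ]
wrist spot {'location': [104.0, 151.4], 'confidence': 0.63} [474.25  20.08  46.  ]
wrist wheel_grip {'location': [218.4, 214.3], 'confidence': 0.69} [503.12 147.5   77.  ]
787 [505.59 149.12  85.03] ((505.939453125, 148.49574279785156), (52.80491256713867, 14.195263862609863), 13.012277603149414)
102 163
2 93
```

View pics/g2.png

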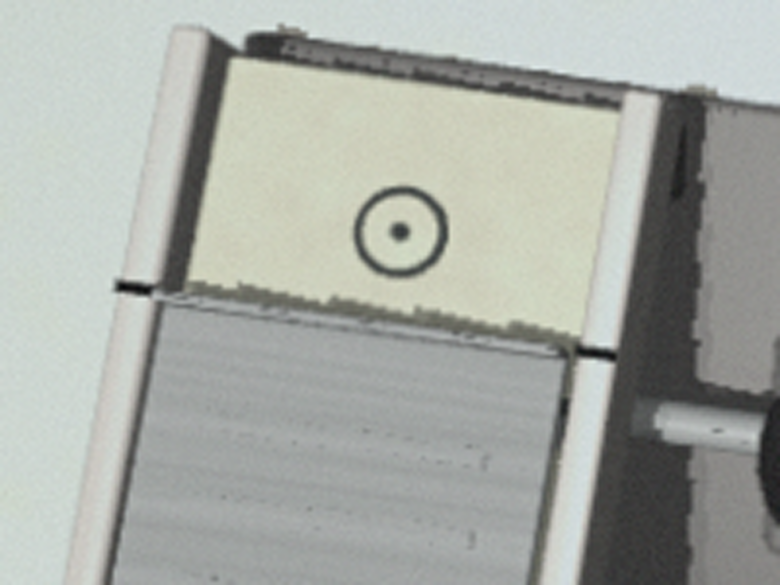

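The lip runs (160,293) to (565,352), level with the black lines at (135,287) and (597,353), and the dot shows at (400,232). The bar angle of 13° also gives 3.0 rad. The wheel is done, so next is the gauge.

Call:
arm_command --steps '[{"slide": [0.08, -0.436, -0.05], "roll": 0.147, "claw": 0.5}, {"slide": [0.08, -0.436, -0.05], "roll": 0.147, "claw": 0.5}, {"slide": [0.08, -0.436, -0.05], "roll": 0.147, "claw": 0.5}, {"slide": [0.08, -0.436, -0.05], "roll": 0.147, "claw": 0.5}, {"slide": [0.08, -0.436, -0.05], "roll": 0.147, "claw": 0.5}, {"slide": [0.08, -0.436, -0.05], "roll": 0.147, "claw": 0.5}, {"slide": [0.08, -0.436, -0.05], "roll": 0.147, "claw": 0.5}, {"slide": [0.08, -0.436, -0.05], "roll": 0.147, "claw": 0.5}, {"slide": [0.08, -0.436, -0.05], "roll": 0.147, "claw": 0.5}, {"slide": [0.08, -0.436, -0.05], "roll": 0.147, "claw": 0.5}, {"slide": [0.08, -0.436, -0.05], "roll": 0.147, "claw": 0.5}, {"slide": [0.08, -0.436, -0.05], "roll": 0.147, "claw": 0.5}]'

```text
time_s: 13.45
tcp_pos: [505.2, -204.6, 311.1]
ee_rot: [180.0, -0.0, 179.9]
wrist_force: [0.4, 0.5, 0.6]
finger_gap: 0.747
grip_force: 0.0
```

Run:
```python
from h import *
np.set_printoptions(precision=2,suppress=True)
s=bot.observe();print(s['tcp_pos'],s['ee_rot'],s['joint_pos'])
c='wrist';p,d=snap(c,'w2.png');X=cloud(c,d)
for q,z in(('gauge',60),('stand',0)):
    for r in bot.mark_of(q,c)[:3]:print(c,q,r,atz(c,r['location'],z))
r=np.hypot(X[...,0]-505,X[...,1]+205)
for lo,hi,R in((56,63,60),(64,71,45),(135,142,45),(142,148,40)):
    B=X[(r<R)&(X[...,2]>lo)&(X[...,2]<hi)]
    if len(B)>20:print(lo,hi,len(B),B.mean(0),cv2.minAreaRect(B[:,:2].astype(np.float32)))
```

```text
[ 505.23 -204.61  311.06] [179.95  -0.04 179.89] [-22.06  15.87   5.27  79.46   0.03 -21.95]
wrist gauge {'location': [305.6, 27.9], 'confidence': 0.86} [ 329.31 -213.65   60.  ]
wrist gauge {'location': [317.3, 200.6], 'confidence': 0.79} [ 502.18 -201.83   60.  ]
wrist gauge {'location': [450.8, 324.5], 'confidence': 0.75} [657.92 -35.03  60.  ]
wrist stand {'location': [318.2, 195.7], 'confidence': 0.95} [ 506.61 -200.36    0.  ]
wrist stand {'location': [493.9, 199.6], 'confidence': 0.25} [511.18  27.23   0.  ]
56 63 2232 [ 498.19 -203.89   60.58] ((504.3122863769531, -203.96722412109375), (66.11949157714844, 66.22845458984375), 83.00065612792969)
64 71 168 [ 494.93 -207.14   68.12] ((497.5548400878906, -205.16384887695312), (21.532608032226562, 35.13412094116211), 10.476492881774902)
135 142 420 [ 502.14 -203.99  138.93] ((504.1064147949219, -203.92465209960938), (25.933521270751953, 26.406906127929688), 77.43289947509766)
142 148 370 [ 503.68 -203.95  144.46] ((503.84588623046875, -204.02304077148438), (18.799436569213867, 18.454845428466797), 89.97459411621094)
```

View pics/w2.png

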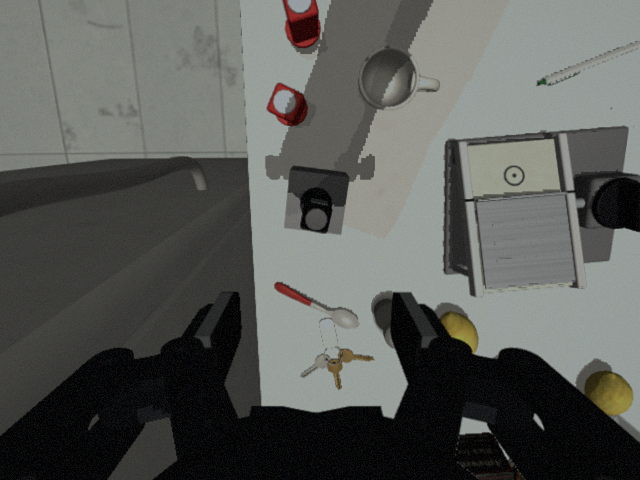

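The wrist view shows the stand with the gauge at (316,205), centred at world (504,-204). The red look-alikes and the cup are clear of it. I'll grasp it from above.

Call:
arm_command --steps '[{"slide": [0.001, 0.0005, 0], "roll": 0.12, "claw": 0.4}, {"slide": [0.001, 0.0005, 0.05], "roll": 0.12, "claw": 0.4}, {"slide": [0.001, 0.0005, 0.1], "roll": 0.12, "claw": 0.4}, {"slide": [0.001, 0.0005, 0.14], "roll": 0.12, "claw": 0.4}, {"slide": [0.001, 0.0005, 0.18], "roll": 0.12, "claw": 0.4}, {"slide": [0.001, 0.0005, 0.21], "roll": 0.12, "claw": 0.4}, {"slide": [0.001, 0.0005, 0.225], "roll": 0.12, "claw": 0.4}, {"slide": [0.001, 0.0005, 0.225], "roll": 0.12, "claw": 0.4}, {"slide": [0.001, 0.0005, 0.225], "roll": 0.12, "claw": -1}, {"slide": [0.001, 0.0005, 0.225], "roll": 0.12, "claw": -1}, {"slide": [0.001, 0.0005, 0.225], "roll": 0.12, "claw": -1}, {"slide": [0.001, 0.0005, 0.225], "roll": 0.12, "claw": -1}, {"slide": [0.001, 0.0005, 0.225], "roll": 0.12, "claw": -1}, {"slide": [0.001, 0.0005, 0.225], "roll": 0.12, "claw": -1}]'

```text
time_s: 15.0
tcp_pos: [506.2, -204.9, 88.0]
ee_rot: [180.0, 0.2, 169.1]
wrist_force: [0.4, 1.7, 6.4]
finger_gap: 0.295
grip_force: 59.3
```

Call:
arm_command --steps '[{"slide": [0, 0, -0.03], "roll": 0, "claw": -1}, {"slide": [0, 0, -0.065], "roll": 0, "claw": -1}, {"slide": [0, 0, -0.065], "roll": 0, "claw": -1}, {"slide": [-0.025, 0.002, -0.065], "roll": -0.043, "claw": -1}, {"slide": [-0.048, 0.003, -0.065], "roll": -0.043, "claw": -1}, {"slide": [-0.048, 0.003, -0.065], "roll": -0.043, "claw": -1}, {"slide": [-0.048, 0.003, -0.04], "roll": -0.043, "claw": -1}, {"slide": [-0.048, 0.003, -0.02], "roll": -0.043, "claw": -1}, {"slide": [-0.048, 0.003, -0.02], "roll": -0.043, "claw": -1}, {"slide": [-0.048, 0.003, -0.02], "roll": -0.043, "claw": -1}]'

```text
time_s: 16.0
tcp_pos: [551.2, -210.4, 105.8]
ee_rot: [180.0, -0.1, 173.0]
wrist_force: [-0.2, -1.3, -1.2]
finger_gap: 0.297
grip_force: 59.9
```

Run:
```python
from h import *
np.set_printoptions(precision=2,suppress=True)
s=bot.observe();print(s['tcp_pos'],s['ee_rot'],s['joint_pos'],s['wrist_force'],s['wrist_torque'])
p,d=snap('scene')
S=proj('scene',np.array(s['tcp_pos']));u,v=map(int,S);print(u,v)
a=p[v-60:v+80,u-70:u+70]
p,d=snap('wrist')
o=np.zeros((560,800,3),np.uint8);o[:560,:560]=cv2.resize(a,(560,560));o[:180,560:]=cv2.resize(p,(240,180))
cv2.imwrite('pics/g3.png',o[:,:,::-1])
```

```text
[ 551.24 -210.44  105.81] [179.97  -0.13 172.96] [-20.89  25.67 -11.08  53.39  -0.   -13.85] [-0.24 -1.27 -1.23] [-0.02 -0.01 -0.03]
426 278
```

View pics/g3.png

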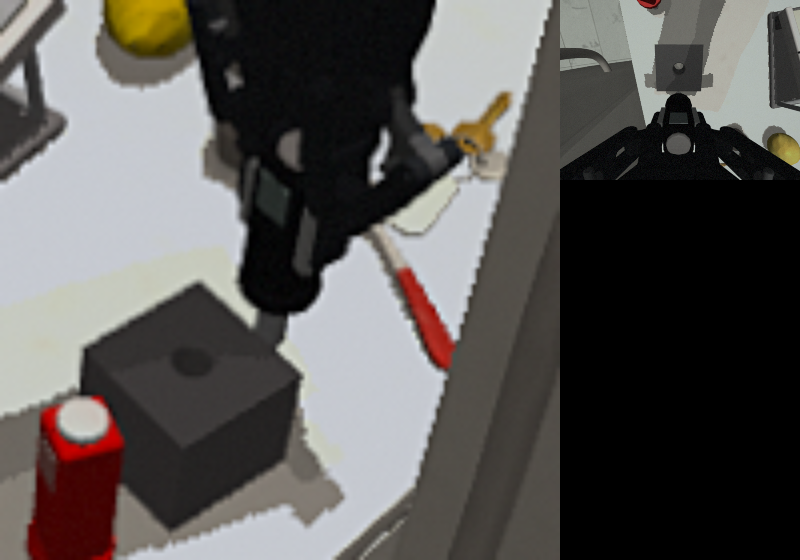

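The gauge is held vertically just behind the stand at about (275,290) in the crop, with the nose at (272,330). I'll push it gently against the stand's top edge so that it pivots in the pads.

Call:
arm_command --steps '[{"slide": [0.003, 0, 0], "roll": 0, "claw": -1}, {"slide": [0.006, 0, 0], "roll": 0, "claw": -1}, {"slide": [0.009, 0, 0], "roll": 0, "claw": -1}, {"slide": [0.011, 0, 0], "roll": 0, "claw": -1}, {"slide": [0.011, 0, 0], "roll": 0, "claw": -1}]'

```text
time_s: 16.6
tcp_pos: [544.2, -209.9, 107.3]
ee_rot: [-180.0, 0.3, 173.0]
wrist_force: [5.0, -0.1, -3.1]
finger_gap: 0.295
grip_force: 59.6
```

Call:
arm_command --steps '[{"slide": [0.003, 0, 0], "roll": 0, "claw": -1}, {"slide": [0.006, 0, 0], "roll": 0, "claw": -1}, {"slide": [0.008, 0, 0], "roll": 0, "claw": -1}, {"slide": [0.008, 0, 0], "roll": 0, "claw": -1}]'

```text
time_s: 17.0
tcp_pos: [537.7, -209.2, 107.8]
ee_rot: [-180.0, 0.5, 173.0]
wrist_force: [6.6, -0.9, -3.9]
finger_gap: 0.297
grip_force: 59.7
```

```bash
cat >> h.py <<'E'
def tilt():
    # face of gauge grip seen by wrist camera, in tool frame
    p,d=snap('wrist');X=cloud('wrist',d);T=toolT();Y=(X-T[:3,3])@T[:3,:3]
    m=(np.abs(Y[...,1])<9)&(Y[...,2]<0)&(Y[...,2]>-75)&(np.abs(Y[...,0])<60)
    return p,Y,m
E
python3 - <<'E'
from h import *
np.set_printoptions(precision=2,suppress=True)
p,Y,m=tilt();vs,us=np.where(m);print(m.sum(),us.min(),us.max(),vs.min(),vs.max())
col=int(np.median(us))
for v in range(vs.min(),vs.max()+1,3):
    if m[v,col]:print(v,Y[v,col],p[v,col])
E
```

```text
7334 277 353 281 415
284 [12.54 -0.2  -2.9 ] [16 10 11]
287 [12.67 -0.19 -6.32] [2 3 2]
290 [ 13.78  -0.18 -11.77] [0 0 0]
293 [ 13.86  -0.17 -14.79] [0 1 0]
296 [ 14.12  -0.17 -18.05] [ 5 12 14]
299 [ 14.76  -0.16 -21.99] [5 7 5]
302 [ 14.79  -0.15 -24.54] [37 41 41]
305 [ 15.18  -0.15 -27.72] [32 37 34]
308 [ 15.57  -0.14 -30.78] [30 36 36]
311 [ 16.1   -0.13 -34.01] [31 35 33]
314 [ 16.71  -0.12 -37.26] [29 29 31]
317 [ 16.6   -0.12 -39.09] [27 31 31]
320 [ 16.69  -0.11 -41.21] [28 32 30]
323 [ 17.03  -0.11 -43.72] [77 84 85]
326 [ 16.82  -0.11 -45.17] [5 0 0]
329 [ 16.35  -0.1  -46.16] [2 3 3]
332 [ 16.78  -0.1  -48.63] [4 1 8]
335 [ 16.01  -0.1  -49.03] [15 15 15]
338 [ 15.72  -0.09 -50.22] [11 13  8]
341 [ 14.67  -0.09 -50.17] [8 1 3]
344 [ 13.1  -0.1 -49.3] [13  2 15]
347 [ 14.38  -0.09 -52.85] [59 60 59]
350 [ 13.42  -0.09 -52.92] [68 68 66]
353 [ 13.88  -0.08 -55.1 ] [105 104 102]
356 [ 12.55  -0.08 -54.6 ] [95 95 93]
359 [ 11.6   -0.08 -54.68] [91 90 88]
362 [ 11.26  -0.08 -55.62] [93 89 88]
365 [ 10.76  -0.08 -56.31] [91 90 89]
368 [  8.95  -0.08 -55.21] [92 91 88]
371 [  8.21  -0.08 -55.59] [87 87 86]
374 [  7.69  -0.08 -56.25] [94 93 91]
377 [  5.95  -0.08 -55.32] [89 89 88]
380 [  4.75  -0.08 -55.11] [88 88 85]
383 [  5.07  -0.08 -56.83] [87 88 85]
386 [  3.86  -0.08 -56.61] [87 88 87]
389 [  2.52  -0.08 -56.25] [86 86 86]
392 [  0.95  -0.08 -55.62] [87 87 85]
395 [  0.92  -0.08 -56.86] [87 84 81]
398 [ -0.83  -0.08 -56.04] [88 87 84]
401 [ -1.1   -0.08 -56.98] [88 88 86]
404 [ -2.18  -0.08 -56.97] [88 87 85]
407 [ -3.63  -0.08 -56.55] [86 86 83]
410 [ -4.93  -0.08 -56.31] [125 127 122]
413 [ 10.89  -0.04 -74.81] [21 23 21]
```

Pivoting works: about 6.5° so far, leaning the right way. I'll keep going.

Call:
arm_command --steps '[{"slide": [0.003, 0, 0], "roll": 0, "claw": -1}, {"slide": [0.006, 0, 0], "roll": 0, "claw": -1}, {"slide": [0.009, 0, 0], "roll": 0, "claw": -1}, {"slide": [0.012, 0, 0], "roll": 0, "claw": -1}, {"slide": [0.012, 0, 0], "roll": 0, "claw": -1}]'

```text
time_s: 17.55
tcp_pos: [525.9, -208.0, 108.1]
ee_rot: [-180.0, 0.5, 173.0]
wrist_force: [5.8, -0.9, -1.8]
finger_gap: 0.295
grip_force: 59.9
```

```bash
cat >> h.py <<'E'
def ftilt():
    p,Y,m=tilt();f=m&(Y[...,2]<-4)&(Y[...,2]>-40)&(Y[...,0]>5)&(np.abs(Y[...,1])<8)
    x,z=Y[f][:,0],Y[f][:,2];k=np.ones(len(x),bool)
    for _ in range(6):
        a=np.polyfit(z[k],x[k],1);r=x-np.polyval(a,z);k=np.abs(r)<2*max(.5,np.std(r[k]))
    th=np.arctan(-a[0]);t=m&(Y[...,2]<-50)&(Y[...,2]>-64)&(p.sum(2)>230)
    print('tilt',np.degrees(th),'face x at z=-19',np.polyval(a,-19),'axis x at z-19',np.polyval(a,-19)-13/np.cos(th),'sd',np.std(r[k]),k.sum(),'button med',np.median(Y[t],0) if t.any() else None,Y[f][:,1].mean())
    return th
E
python3 - <<'E'
from h import *
np.set_printoptions(precision=2,suppress=True)
s=bot.observe();print(s['tcp_pos'],s['ee_rot'],s['wrist_force']);ftilt()
E
```

```text
[ 525.91 -207.98  108.15] [-179.95    0.53  172.98] [ 5.84 -0.88 -1.83]
tilt 14.67357233785893 face x at z=-19 13.089309631611426 axis x at z-19 -0.34898441867094654 sd 0.19154262968448715 915 button med [  8.63   0.2  -55.11] -0.047760699022827896
```

Call:
arm_command --steps '[{"slide": [0.003, 0, 0], "roll": 0, "claw": -1}, {"slide": [0.006, 0, 0], "roll": 0, "claw": -1}, {"slide": [0.008, 0, 0], "roll": 0, "claw": -1}, {"slide": [0.008, 0, 0], "roll": 0, "claw": -1}, {"slide": [-0.01, 0, 0], "roll": 0, "claw": -1}, {"slide": [-0.02, 0, 0], "roll": 0, "claw": -1}, {"slide": [-0.02, 0, 0], "roll": 0, "claw": -1}]'

```text
time_s: 18.3
tcp_pos: [542.6, -209.6, 106.3]
ee_rot: [-180.0, 0.0, 173.0]
wrist_force: [0.3, 0.1, -1.3]
finger_gap: 0.3
grip_force: 59.9
```

Run:
```python
from h import *
np.set_printoptions(precision=2,suppress=True)
s=bot.observe();print(s['tcp_pos'],s['ee_rot'],s['wrist_force']);ftilt();ftilt()
```

```text
[ 542.6  -209.59  106.32] [-179.98    0.04  172.99] [ 0.29  0.08 -1.32]
tilt 19.271759023630768 face x at z=-19 12.455454580234033 axis x at z-19 -1.316260746548318 sd 0.21658050582686134 630 button med [ 10.74   0.2  -54.39] 0.001226578134008699
tilt 19.24271275329181 face x at z=-19 12.454144378083736 axis x at z-19 -1.3151320868885321 sd 0.22559300247428937 636 button med [ 10.68   0.2  -54.37] 0.058745042099880865
```

Run:
```python
from h import *
import h
np.set_printoptions(precision=2,suppress=True)
def mk(pos,rot):
    T=np.eye(4);T[:3,:3]=Ro.from_euler('xyz',rot,degrees=True).as_matrix();T[:3,3]=pos;return T
for pos,rot,px in(((484.2,238.29,260.99),(-179.97,-.03,-166.75),(104.6,152.5)),((505.23,-204.61,311.06),(179.95,-.04,179.89),(514.2,175.3))):
    h.toolT=lambda:mk(pos,rot);print('wrist',atz('wrist',px,45.7))
for c in('top','scene'):
    p,d=snap(c);W=np.array([475.1,22.4,45.7]);u,v=proj(c,W)
    g=cv2.cvtColor(p,cv2.COLOR_RGB2GRAY).astype(float);U,V=int(round(u)),int(round(v));k=g[V-16:V+17,U-16:U+17]
    # ring + dot dark on light bed
    wgt=np.clip(np.percentile(k,60)-15-k,0,None);yy,xx=np.mgrid[V-16:V+17,U-16:U+17]
    for r in bot.mark_of('spot',c)[:2]:print(c,(u,v),r,atz(c,r['location'],45.7))
    cc=cv2.HoughCircles(cv2.resize(g[V-20:V+21,U-20:U+21],None,fx=8,fy=8,interpolation=cv2.INTER_CUBIC).astype(np.uint8),cv2.HOUGH_GRADIENT,1.5,200,param1=60,param2=20,minRadius=28,maxRadius=80)
    if cc is not None:
        x,y,r=cc[0,0];q=(U-20+(x+.5)/8-.5,V-20+(y+.5)/8-.5);print(c,'hough',q,r/8,atz(c,q,45.7))
```

```text
wrist [475.61  21.72  45.7 ]
wrist [475.07  22.86  45.7 ]
top (np.float64(291.6635424512466), np.float64(269.12721075411633)) {'location': [291.6, 271.3], 'confidence': 0.97} [471.12  22.45  45.7 ]
top (np.float64(291.6635424512466), np.float64(269.12721075411633)) {'location': [410.6, 258.2], 'confidence': 0.26} [ 497.89 -196.81   45.7 ]
scene (np.float64(302.55074436563376), np.float64(253.26792993428853)) {'location': [303.8, 253.4], 'confidence': 0.8} [476.62  20.52  45.7 ]
scene (np.float64(302.55074436563376), np.float64(253.26792993428853)) {'location': [275.5, 204.5], 'confidence': 0.61} [527.72 172.54  45.7 ]
scene hough (np.float32(302.90625), np.float32(253.09375)) 5.4125 [475.9  22.3  45.7]
```

Call:
arm_command --steps '[{"slide": [0, 0, -0.03], "roll": 0, "claw": -1}, {"slide": [0, 0, -0.065], "roll": 0, "claw": -1}, {"slide": [0, 0, -0.1], "roll": 0, "claw": -1}, {"slide": [0.013, 0.021, -0.1], "roll": -0.05, "claw": -1}, {"slide": [0.03, 0.048, -0.1], "roll": -0.1, "claw": -1}, {"slide": [0.047, 0.075, -0.1], "roll": -0.133, "claw": -1}, {"slide": [0.064, 0.102, -0.1], "roll": -0.133, "claw": -1}, {"slide": [0.081, 0.129, -0.1], "roll": -0.133, "claw": -1}, {"slide": [0.098, 0.156, -0.1], "roll": -0.133, "claw": -1}, {"slide": [0.115, 0.183, -0.1], "roll": -0.133, "claw": -1}, {"slide": [0.128, 0.203, -0.1], "roll": -0.133, "claw": -1}, {"slide": [0.1345, 0.2135, -0.08], "roll": -0.133, "claw": -1}, {"slide": [0.1345, 0.2135, -0.06], "roll": -0.133, "claw": -1}, {"slide": [0.1345, 0.2135, -0.06], "roll": -0.133, "claw": -1}, {"slide": [0.1345, 0.2135, -0.06], "roll": -0.133, "claw": -1}]'

```text
time_s: 20.1
tcp_pos: [433.7, 18.8, 166.5]
ee_rot: [-180.0, -0.0, -175.1]
wrist_force: [0.1, 0.4, -1.8]
finger_gap: 0.298
grip_force: 59.8
```

```bash
cat >> h.py <<'E'
def plan(th,spot=(475.3,22.3,45.7),b=(10.7,0.2,-54.4),h=0,yaw=184.93):
    T=toolT();n=np.array([-.3408,-.0294,.9397]);tip=np.array(b)-134*np.array([np.sin(th),0,-np.cos(th)])
    cur=T[:3,:3]@tip+T[:3,3];g=np.array(spot)+h*n
    print('tip tool',tip,'world',cur,'rel spot',cur-np.array(spot),'slide to h',T[:3,:3].T@(g-cur))
E
python3 - <<'E'
from h import *
np.set_printoptions(precision=2,suppress=True)
s=bot.observe();print(s['tcp_pos'],s['ee_rot'],s['wrist_force'],s['joint_pos']);th=ftilt();plan(th,h=12)
p,d=snap('scene');u,v=map(int,proj('scene',np.array([475,22,80.])));a=p[v-75:v+65,u-80:u+100]
cv2.imwrite('pics/g4.png',cv2.resize(a,None,fx=4,fy=4,interpolation=cv2.INTER_CUBIC)[:,:,::-1]);print(u-80,v-75)
E
```

```text
[433.65  18.84 166.47] [-180.     -0.05 -175.07] [ 0.1   0.42 -1.76] [  2.49   8.47 -26.5   55.09  -0.01  -2.44]
tilt 19.225316599880397 face x at z=-19 12.383543898765254 axis x at z-19 -1.384274010647827 sd 0.22685609521856312 633 button med [ 11.57   0.8  -54.03] 0.09163167247412464
tip tool [-33.42   0.2   72.13] world [467.83  21.83  94.9 ] rel spot [-7.47 -0.47 49.2 ] slide to h [-3.35 -0.17 37.92]
221 165
```

View pics/g4.png

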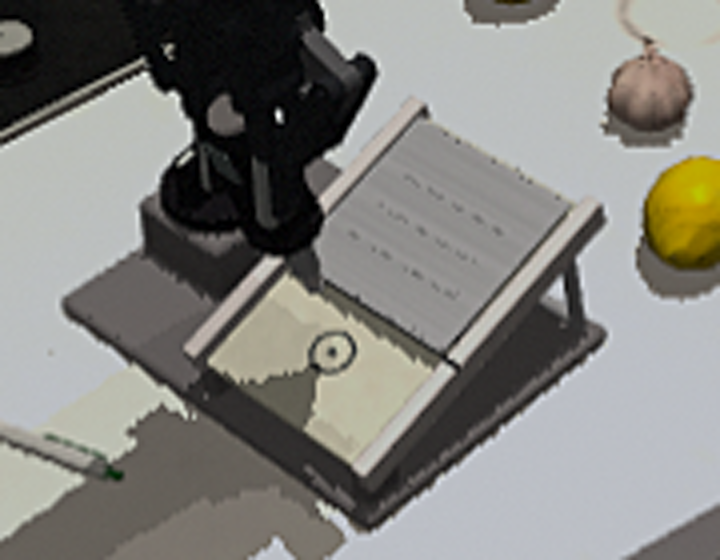

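The scene crop shows the gauge leaning over the bed, with its nose at (310,270) and the ring at (332,352). I'll move close to the dot.

Call:
arm_command --steps '[{"slide": [-0.0035, 0, 0.015], "roll": 0, "claw": -1}, {"slide": [-0.0035, 0, 0.03], "roll": 0, "claw": -1}, {"slide": [-0.0055, 0, 0.042], "roll": 0, "claw": -1}, {"slide": [-0.0055, 0, 0.043], "roll": 0, "claw": -1}, {"slide": [-0.0055, 0, 0.043], "roll": 0, "claw": -1}, {"slide": [-0.0055, 0, 0.043], "roll": 0, "claw": -1}]'

```text
time_s: 20.8
tcp_pos: [440.5, 19.3, 124.3]
ee_rot: [-180.0, 0.1, -175.1]
wrist_force: [-0.6, -0.3, -0.7]
finger_gap: 0.295
grip_force: 59.8
```

Run:
```python
from h import *
np.set_printoptions(precision=2,suppress=True)
s=bot.observe();print(s['tcp_pos'],s['ee_rot'],s['wrist_force']);th=ftilt();plan(th,h=0);T=toolT()
tip=T[:3,:3]@np.array([-33.4,.2,72.1])+T[:3,3]
o=[]
for c in('scene','wrist'):
    p,d=snap(c);u,v=map(int,proj(c,np.array([475.3,22.3,45.7])))
    print(c,proj(c,tip),proj(c,np.array([475.3,22.3,45.7])),[ (q,r['location'],round(r['confidence'],2)) for q in('tip','spot') for r in bot.mark_of(q,c)[:2]])
    o.append(cv2.resize(p[v-40:v+40,u-30:u+30],(390,520),interpolation=cv2.INTER_CUBIC) if c=='scene' else cv2.resize(p[v-80:v+80,u-60:u+60],(390,520)));print(u,v)
cv2.imwrite('pics/g5.png',np.hstack(o)[:,:,::-1])
```

```text
[440.51  19.31 124.27] [-180.      0.1  -175.08] [-0.63 -0.31 -0.68]
tilt 19.25642947651113 face x at z=-19 12.391953445808333 axis x at z-19 -1.378474191255501 sd 0.22539838692561032 626 button med [ 10.63   0.51 -54.32] 0.07102505810427676
tip tool [-33.49   0.2   72.1 ] world [473.96  22.43  52.21] rel spot [-1.34  0.13  6.51] slide to h [-1.31 -0.24  6.51]
scene [301.92 251.12] [302.66 253.25] [('tip', [303.5, 251.8], 0.57), ('tip', [334.2, 392.8], 0.57), ('spot', [303.8, 253.8], 0.6)]
302 253
wrist [315.17 303.69] [314.83 301.24] []
314 301
```

View pics/g5.png

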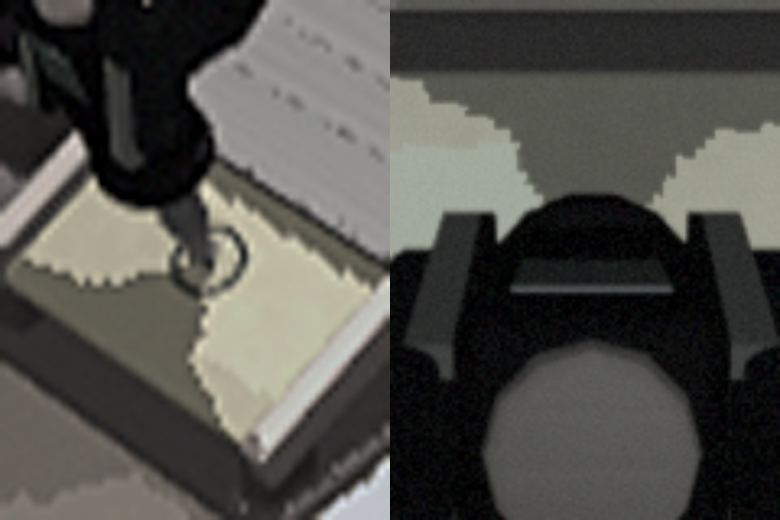

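The crop shows the tip just above the ring, at (197,265) against a ring centre of (208,262). I'll check its height with the depth images.

Run:
```python
from h import *
np.set_printoptions(precision=1,suppress=True,linewidth=160)
S=np.array([475.3,22.3,45.7]);cy,sy=np.cos(np.radians(4.93)),np.sin(np.radians(4.93));c2,s2=np.cos(np.radians(20)),np.sin(np.radians(20))
A=np.array([[c2*cy,c2*sy,s2],[-sy,cy,0],[-s2*cy,-s2*sy,c2]])
p,d=snap('scene');X=(cloud('scene',d)-S)@A.T
f=(np.abs(X[...,0])<30)&(np.abs(X[...,1])<30);b=f&(np.abs(X[...,2])<2.5);print('bed h',np.median(X[b][:,2]),b.sum())
for lo in range(2,46,4):
    q=X[f&(X[...,2]>=lo)&(X[...,2]<lo+4)]
    if len(q):print(lo,len(q),np.median(q,0),q[:,1].min(),q[:,1].max())
for v in range(246,260):print(v,[ '%4.0f'%x for x in X[v,294:312,2]],p[v,294:312].sum(1))
```

```text
bed h -1.065134396943515 535
2 15 [ 0.5 -4.   3.1] -25.126002137834153 26.158896791942592
6 28 [27.  -4.   8.6] -29.622026192185157 15.424389425091617
10 27 [27.4 -3.4 12.1] -25.950509339485613 16.974955569087296
14 7 [ 27.4 -11.2  14.9] -21.02776403925895 11.731813671472393
18 7 [ 0.5 -4.4 21.3] -6.108029592862754 -0.5731519714545539
22 6 [-3.3 -3.9 23.1] -5.819837644279482 1.0667137581397332
26 12 [-1.3 -5.2 28.5] -7.67165006447547 1.2346421212614307
30 6 [ 0.1 -5.9 32.1] -6.810778859471966 -2.0508122507672315
34 10 [-2.  -5.5 35.1] -7.006929138326095 -1.3384329724305675
38 3 [-1.  -6.4 38.5] -6.521740026354602 -5.446973745181857
246 ['  -2', '  -1', '  36', '  37', '  34', '  35', '  34', '  32', '  27', '  22', '  -2', '  -1', '  -2', '  -2', '  -2', '  -2', '  -3', '   0'] [462 433 148 142 155 156 152 146 118 151 539 503 538 557 544 543 558 566]
247 ['  -2', '  -2', '  30', '  32', '  35', '  34', '  31', '  29', '  27', '  21', '   0', '  -2', '  -2', '  -0', '  -1', '  -3', '  -2', '  -1'] [519 537 236 113 135 152 154 149 133 133 445 405 421 472 560 541 536 547]
248 ['  -2', '
[... 1961 characters left out ...]
90 472 261 206 439 556 535 534]
257 ['  -2', '  -3', '  -6', '  -0', '  -1', '  -1', '  -3', '  -2', '  -1', '   0', '  -1', '  -2', '  -2', '  -2', '  -0', '  -1', '  -1', '  -1'] [267 270 271 281 290 214 129  99 171 369 276 334 335 432 561 545 537 535]
258 ['  -5', '   1', '   0', '  -0', '  -4', '  -2', '  -4', '  -1', '   0', '   0', '  -1', '  -2', '  -2', '   1', '  -1', '   1', '  -1', '  -4'] [271 272 274 272 282 286 248 177 147 335 362 440 570 561 547 542 538 540]
259 ['  -1', '  -1', '  -1', '  -2', '  -1', '  -3', '   0', '  -1', '  -2', '  -1', '   0', '  -1', '  -2', '  -3', '  -3', '  -1', '  -2', '  -2'] [272 273 272 273 273 275 277 282 281 493 552 566 555 548 547 543 543 541]
```

Call:
arm_command --steps '[{"slide": [-0.0004, -0.0007, 0.003], "roll": 0, "claw": -1}, {"slide": [-0.0004, -0.0007, 0.0052], "roll": 0, "claw": -1}, {"slide": [-0.0004, -0.0007, 0.0052], "roll": 0, "claw": -1}, {"slide": [-0.0004, -0.0007, 0.0052], "roll": 0, "claw": -1}]'

```text
time_s: 21.6
tcp_pos: [439.9, 18.8, 117.9]
ee_rot: [180.0, -0.0, -175.1]
wrist_force: [1.2, 0.1, -1.9]
finger_gap: 0.301
grip_force: 59.8
```

```bash
cat >> h.py <<'E'
def force(n=8):
    F=[]
    for _ in range(n):
        snap('top');F.append(bot.observe()['wrist_force'])
    F=np.array(F);print('force mean',F.mean(0),'sd',F.std(0))
E
python3 - <<'E'
from h import *
np.set_printoptions(precision=2,suppress=True)
s=bot.observe();print(s['tcp_pos'],s['ee_rot']);th=ftilt();plan(th,h=0);force()
E
```

```text
[439.94  18.77 117.92] [ 180.     -0.03 -175.06]
tilt 19.239190739111216 face x at z=-19 12.395851691635645 axis x at z-19 -1.373129347675631 sd 0.22853848651524905 628 button med [ 10.6    0.51 -54.29] 0.04471106823904615
tip tool [-33.45   0.2   72.12] world [473.3   21.86  45.87] rel spot [-2.   -0.44  0.17] slide to h [-2.03  0.26  0.16]
force mean [-0.11  0.15 -1.51] sd [0.58 0.35 0.4 ]
```

Call:
arm_command --steps '[{"slide": [-0.0013, 0.0003, -0.0005], "roll": 0, "claw": -1}, {"slide": [-0.0013, 0.0003, -0.0005], "roll": 0, "claw": -1}, {"slide": [-0.0013, 0.0003, -0.0005], "roll": 0, "claw": -1}, {"slide": [-0.002, 0.0003, 0.0015], "roll": 0, "claw": -1}, {"slide": [-0.0027, 0.0003, 0.0035], "roll": 0, "claw": -1}, {"slide": [-0.0033, 0.0003, 0.005], "roll": 0, "claw": -1}, {"slide": [-0.0033, 0.0003, 0.005], "roll": 0, "claw": -1}, {"slide": [-0.0033, 0.0003, 0.005], "roll": 0, "claw": -1}]'

```text
time_s: 22.85
tcp_pos: [443.4, 19.4, 113.1]
ee_rot: [180.0, -0.0, -175.1]
wrist_force: [-0.2, 1.1, 1.4]
finger_gap: 0.295
grip_force: 59.8
```

Run:
```python
from h import *
np.set_printoptions(precision=2,suppress=True)
s=bot.observe();print(s['tcp_pos'],s['ee_rot']);th=ftilt();plan(th,h=0);force(12)
```

```text
[443.37  19.36 113.13] [ 180.     -0.   -175.06]
tilt 19.25567843794056 face x at z=-19 12.388936347461293 axis x at z-19 -1.3814282334993084 sd 0.23203767384102889 627 button med [ 10.54   0.5  -54.32] 0.00969231922051512
tip tool [-33.49   0.2   72.1 ] world [476.7   22.43  41.05] rel spot [ 1.4   0.13 -4.65] slide to h [ 1.4  -0.01 -4.65]
force mean [-0.77  0.    0.5 ] sd [0.42 0.35 0.59]
```

Geometry (4.9 mm) and force (2.1 N, 5.0 mm) agree. I'll push 1 mm more.

Call:
arm_command --steps '[{"slide": [-0.0003, 0, 0.001], "roll": 0, "claw": -1}, {"slide": [-0.0003, 0, 0.001], "roll": 0, "claw": -1}, {"slide": [-0.0003, 0, 0.001], "roll": 0, "claw": -1}, {"slide": [-0.0003, 0, 0.001], "roll": 0, "claw": -1}]'

```text
time_s: 23.9
tcp_pos: [443.7, 19.4, 112.1]
ee_rot: [180.0, 0.0, -175.1]
wrist_force: [-0.7, -0.2, 1.5]
finger_gap: 0.297
grip_force: 59.9
```

Run:
```python
from h import *
np.set_printoptions(precision=2,suppress=True)
s=bot.observe();print(s['tcp_pos'],s['ee_rot']);th=ftilt();plan(th,h=0);force(15)
p,d=snap('scene');a=cv2.resize(p[230:275,280:330],(600,540),interpolation=cv2.INTER_CUBIC)
cv2.imwrite('pics/g6.png',a[:,:,::-1])
```

```text
[443.7   19.39 112.12] [ 180.      0.   -175.06]
tilt 19.277169962519324 face x at z=-19 12.391667789829317 axis x at z-19 -1.3805023514852675 sd 0.22304886219803763 628 button med [ 10.55   0.5  -54.35] 0.0953653917070819
tip tool [-33.54   0.2   72.09] world [477.1   22.46  40.05] rel spot [ 1.8   0.16 -5.65] slide to h [ 1.8  -0.   -5.65]
force mean [-0.62  0.04  0.82] sd [0.49 0.63 0.5 ]
```

View pics/g6.png

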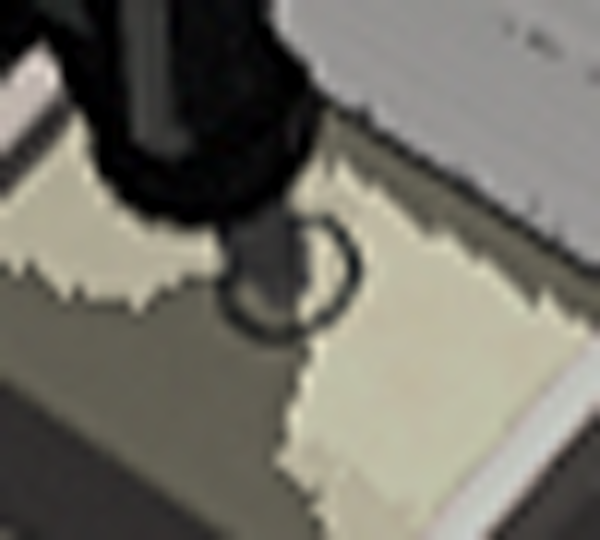

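The ring's centre is at about (290,277) and the tip end at about (275,281), so the tip looks 1.5 to 2 mm too far left (+y). I'll lift, correct that and press again.

Call:
arm_command --steps '[{"slide": [0.0025, 0, -0.008], "roll": 0, "claw": -1}, {"slide": [0.0025, 0, -0.008], "roll": 0, "claw": -1}, {"slide": [0.002, -0.0017, -0.008], "roll": 0, "claw": -1}, {"slide": [0.002, -0.0017, -0.008], "roll": 0, "claw": -1}, {"slide": [0.002, -0.0017, -0.008], "roll": 0, "claw": -1}, {"slide": [0.001, -0.0017, -0.005], "roll": 0, "claw": -1}, {"slide": [0.0003, -0.0017, -0.002], "roll": 0, "claw": -1}, {"slide": [-0.0004, -0.0017, 0], "roll": 0, "claw": -1}, {"slide": [-0.0004, -0.0017, 0], "roll": 0, "claw": -1}, {"slide": [-0.0004, -0.0017, 0], "roll": 0, "claw": -1}, {"slide": [-0.0004, -0.0017, 0], "roll": 0, "claw": -1}]'

```text
time_s: 25.85
tcp_pos: [444.4, 17.7, 112.2]
ee_rot: [-180.0, 0.0, -175.1]
wrist_force: [-0.0, 0.6, 1.1]
finger_gap: 0.296
grip_force: 60.0
```

Run:
```python
from h import *
np.set_printoptions(precision=2,suppress=True,linewidth=150)
s=bot.observe();print(s['tcp_pos'],s['ee_rot']);th=ftilt();plan(th,h=0);force(15)
p,d=snap('scene')
for v in range(245,261):print(v,p[v,294:314].sum(1))
c='top'
for q in('guard_edge','line'):
    r=bot.mark_of(q,'scene')[:1];print(q,r)
```

```text
[444.36  17.72 112.25] [-180.      0.02 -175.06]
tilt 19.286426798282275 face x at z=-19 12.387051210515686 axis x at z-19 -1.3858973653164508 sd 0.23019760702914852 632 button med [ 10.6    0.51 -54.37] 0.03225713531518075
tip tool [-33.56   0.2   72.08] world [477.78  20.8   40.19] rel spot [ 2.48 -1.5  -5.51] slide to h [ 2.34  1.7  -5.51]
force mean [ 0.14 -0.3   1.24] sd [0.44 0.6  0.49]
245 [ 20  12  13  22  26  27  33  31  31   0  40 366 555 525 550 575 402 392 243 271]
246 [ 26  31  18   5  38  27  30  13   6  18 121 519 541 513 500 536 560 571 382 260]
247 [  3   7  12  20  19  28   0   0  45 112 139 281 465 444 514 490 542 546 572 408]
248 [ 14  31   0   0   0  30  30  92 118 158 134 110 235 209 432 513 543 538 553 568]
249 [319 335 319 330 184  96 115 169 166 151 144 132 285 372 147 472 556 543 541 553]
250 [520 529 534 542 431 113 147 156 151 152 138 121 289 570 238 296 581 548 546 545]
251 [500 500 512 533 498  99 131 147 152 150 141 129 352 558 402 103 542 559 544 544]
252 [510 511 437 457 271 235 154 136 148 148 143 147 411 553 510  90 426 566 546 542]
253 [440 448 231 256  94 322 242 185 141 147 158 161 261 558 383 148 492 562 545 543]
254 [232 249 262 283 123 168 301 270 181 150 186 189 343 521 247 305 582 551 544 540]
255 [259 266 277 286 165 138 268 294 254 223 230 217 390 351 213 481 558 542 538 538]
256 [265 275 279 285 215  95 142 256 282 281 259 242 160 221 446 564 541 537 535 537]
257 [271 276 277 283 290 215 126 107 182 181 134 153 339 453 564 548 540 538 536 537]
258 [270 275 276 278 284 290 254 183 162 162 181 223 582 572 558 543 542 542 542 543]
259 [272 271 274 271 274 273 279 287 292 294 282 274 523 571 554 546 548 546 543 541]
260 [273 272 274 273 269 271 274 281 280 279 275 252 296 575 552 547 547 543 540 536]
guard_edge [{'location': [306.9, 241.6], 'confidence': 0.88}]
line [{'location': [309.3, 239.7], 'confidence': 0.85}]
```

```bash
python3 -c "
from cell import bot
print(bot.close_job())"
```

```text
the job is handed in; nothing more can be done
None
```

The job is handed in after about 27 s of robot time. The guard edge is level with the lines, and the gauge is held within about 1 mm of the dot, about 0.7° off square to the bed and about 6 mm (halfway) pressed in. The verdict was not shown.

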